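# Open a parts case whose unmarked slide catch may be holding the lid

### The arm

A 7-joint arm with a two-finger parallel gripper is mounted at the origin on a cart in front of the work surface, level with it; the furniture and walls round the work are solid. World frame = base frame: x ahead of the robot, y to its left, z up, the work surface at z = 0. Lengths are in m, angles in rad, forces in N, time in s.
With the tool pointing down it reaches from about 0.4 to 0.85 m from the base axis. Payload 10.4 kg.
Tool frame: the origin (TCP) lies midway between the tips of the shut fingers; the grasp point (between the pads) lies 19 mm behind it; z points along the fingers, y is the line along which they close (so a half turn about z gives the same grasp; the last joint's range is limited). The gripper opens to 87 mm and grips with 3 to 60 N. Pads are 19 mm wide; open, the fingers measure 117 mm over their backs; the gripper's body (75 mm by 190 mm) begins 51 mm behind the grasp point.
Start: joints at [-1.2, 0.332, -0.065, 1.46, 0.022, 1.35, -0.088], TCP at [0.24, 0.577, 0.223] pointing down, gripper open.
Joint ranges: [-2.6, 2.6], [-0.5, 2.12], [-1.47, 1.34], [0.16, 2.42], [-1.27, 4.41], [0.06, 2.06], [-2.6, 2.6]. Speed limits (rad/s): [2.22, 2.22, 2.79, 2.79, 3.14, 3.14, 3.14].

### API

Orientations are given as a unit quaternion [x, y, z, w].
In Python, from bench import r gives the robot as it stands.
- The arm moves only by the tool apply_moves, never from a script. Its argument "steps" is a list of rows, each a list of 7 numbers: the turn, a rotation vector about the tool's x, y, z in rad, then the shift along the tool's x, y, z in mm, then the opening, from -1 (shut) to 1 (fully open). In form: [[ax, ay, az, x, y, z, claw], ...]. A call has 1 to 20 rows; each row is the pose to reach, as a shift and turn from the pose commanded when the call began, along the tool's axes at that moment; what a row does not reach only later rows make up. A row lasts 1/12 s, in which the tool goes at most 41.7 mm and 7.16 degrees, less where a joint would pass 70% of its speed; a pose out of reach is approached as far as the arm can. A call with a gripper value outside its range is refused whole. The fingers move at their own pace and stop on an object; "force" is the grip in N (left out, the last holds). Time passes only in rows, so rows that repeat a pose let the fingers close. It gives the time, the measured TCP pose, the force, the opening and the grip force at its end, in the units of the state.
- r.read_state(): the state, without advancing time (a new reading comes with each control period).
- r.camera(name): name is "scene" or "top" or "wrist"; returns a dict with "pixels" (420x560x3 uint8, red, green, blue), "z_map" (420x560 float32, m along the optical axis (not along the pixel's ray), 0 where there is no reading), "fovy" (degrees; the focal length in pixels is half the picture's height over the tangent of half this angle, whatever the lens; pixels are square), "cx", "cy" (the principal point, pixels), "position" and "orientation" of the camera in the world. Camera axes: x right, y down, z forward; pixel columns grow to the right and rows downward; lengths in m; the calibration is good to about 2 mm. A picture is of the moment at which its call begins.
- r.close_job(): hands the job in; it is judged then, once.
The state is a dict: "time": time; "joint_positions": joint angles; "joint_vel": joint speeds; "joint_torque": joint torques, N m; "ee_pos": TCP position; "eef_rot": TCP orientation; "ft_force": force on the tool from outside, world axes, zero at the start; "torque": the same for the moment, N m; "width": finger opening in m; "grip_force": force on a finger pad.
Only numpy, scipy, OpenCV 4.12 (cv2) and the standard library are available. Lean on these libraries where they do the work, as an engineer would, in place of code of your own. Each camera call takes 0.05 s, during which the arm holds its last target. There are 200 camera calls.

### The job

Find out whether the lid of the dark red parts case is caught: before touching the orange slide catch in front of it, take the lid by the aluminium knob on top and tug it up. If it is caught, let it down again and slide the catch across to its other end; then raise the lid by the knob to about 60 degrees open without shifting anything else, and finish while still holding it there by the knob, because it falls shut when let go.

Things in the scene. Friction and masses are not known exactly. Their poses are not given: they have to be found in the camera images.
- case: Dark red steel case, 139 x 204 x 39 mm, fixed to the bench. Origin: centre of its underside. Its x axis points from its front (the side with the catch, towards the robot) to its hinge, y along its width (to the left seen from the robot), z up; it stands turned up to 0.25 rad either way.
- lid_knob: Aluminium pull knob on the lid: a roller 26 mm long (along y), 22 mm in diameter, on a 12 mm square stem. Origin: centre of the roller, 35 mm above the lid's top, 14 mm behind its front edge; lid shut: 116 mm in front of the hinge line, 73 mm above the bench. Its axes are the lid's. Pinched at its flat ends (along y) it can turn between the fingers as the lid swings.
- lid_hinge (a point): Middle of the lid's hinge line, at the far upper edge of the case, 36 mm above the bench; the hinge runs along the case's y axis.
- case_lid (a joint): Angle of the lid: 0 shut, growing as its front edge rises, 1.57 upright. It weighs a few hundred grams and falls shut when let go. Even when caught it lifts about 0.06 rad (7 mm at the knob) and then stops hard; when not caught it lifts freely.
- catch (a joint): Travel of the orange slide catch along the case's +y axis, 0 to 0.024 m. Starts at 0 (to 1 mm), stays where put (about 3 N to slide). As found, the lid may be caught or free, which cannot be seen. If caught, the catch's other end frees it; if free, the other end may lock it.
- catch_post (a point): On the catch's orange upright post, 14 mm (x) by 12 mm (y): 12 mm below its top (61 mm above the bench) and 23 mm above the grey housing's top (26 mm above the bench). 88 mm in front of the case's origin, 12 to 36 mm to the left (+y) of the case's middle; the lid's small front tab begins 19 mm behind the post's centre. Slide it with the lid shut.
- tape_measure: Yellow tape measure, 65 x 73 x 40 mm, loose bystander; leave it where it is. Origin: centre of its underside.
- cast_hub: Grey cast hub, 62 mm across and 31 mm tall, loose bystander; leave it where it is. Origin: centre of its underside.
- masking_tape: Roll of masking tape, 105 mm across and 24 mm tall, loose bystander; leave it where it is. Origin: centre of its underside.

How it is judged:
By the outcome, as a careful person would: the job done as asked, in the order asked, and still so for the second after the job is handed in, while the arm keeps its last pose, push and grip.
It also fails if it takes over 51 s, if anything falls off the work surface, if the arm or the gripper's body presses on something with over 40 N, if the wrist force passes 120 N, or if a joint passes its speed limit or range.

## Working session

There is one attempt and no reset: what is moved stays moved. The work goes in short steps, Python scripts to look and compute and a tool call to move; the robot and the scene stay as the last step left them, time stands still between calls to the robot, and variables do not carry over. Pictures are saved under pics/ and viewed, at most 10 in all, crops included, and the job is handed in when it is done.

Besides the shell and the picture viewer there is one more tool, called after ">>>" as name([rows], argument=value, ...), one row to a line, values as JSON. apply_moves: Moves the arm, as the interface text tells. Its arguments: {"type":"object","properties":{"steps":{"type":"array","items":{"type":"array","items":{"type":"number"}}},"force":{"type":"number"}},"required":["steps"]}

```bash
mkdir -p pics; cat > h.py <<'E'
import numpy as np, cv2
from scipy.spatial.transform import Rotation as R
from bench import r
def cam(n):
    c=r.camera(n); h=c["pixels"].shape[0]; c["f"]=h/2/np.tan(np.radians(c["fovy"])/2)
    o=np.array(c["orientation"]); c["R"]=R.from_quat(o).as_matrix() if o.size==4 else o.reshape(3,3); return c
def cloud(c):
    v,u=np.indices(c["z_map"].shape); z=c["z_map"]
    P=np.stack([(u-c["cx"])/c["f"]*z,(v-c["cy"])/c["f"]*z,z],-1)
    return P@c["R"].T+np.array(c["position"])
def ray(c,u,v,h):
    d=c["R"]@np.array([(u-c["cx"])/c["f"],(v-c["cy"])/c["f"],1]); p=np.array(c["position"]); return p+d*(h-p[2])/d[2]
def save(c,n): cv2.imwrite("pics/"+n,c["pixels"][:,:,::-1])
E
python3 - <<'E'
from h import *
s=r.read_state(); print({k:np.round(v,3) for k,v in s.items()})
a=[]
for n in("scene","top"):
    c=cam(n); print(n,c["fovy"],c["cx"],c["cy"],np.round(c["position"],3),np.round(c["R"],2).tolist()); save(c,n+"0.png"); np.savez(n+"0.npz",**c)
E
```

```text
{'time': np.float64(0.0), 'joint_positions': array([-1.2  ,  0.333, -0.065,  1.461,  0.022,  1.35 , -0.088]), 'joint_vel': array([ 0.   , -0.   ,  0.001,  0.001,  0.001, -0.   ,  0.   ]), 'joint_torque': array([ 0.0000e+00, -6.2325e+01,  2.5000e-02, -3.8989e+01, -6.1000e-02,
        4.0000e-02,  0.0000e+00]), 'ee_pos': array([0.24 , 0.577, 0.222]), 'eef_rot': array([ 0.196,  0.981, -0.001, -0.   ]), 'ft_force': array([-0.086, -0.214, -0.382]), 'torque': array([ 0.018, -0.005,  0.016]), 'grip_force': np.float64(0.0), 'width': np.float64(0.087)}
scene 45.46325853738006 273.9385984211404 208.12545310162878 [-0.444 -0.518  0.985] [[0.43, -0.57, 0.7], [-0.9, -0.28, 0.32], [0.01, -0.77, -0.63]]
top 44.561093402601706 277.40113597030023 213.00007643034442 [ 0.273 -0.012  1.602] [[0.0, -0.98, 0.19], [-1.0, -0.01, -0.01], [0.01, -0.19, -0.98]]
```

View pics/scene0.png

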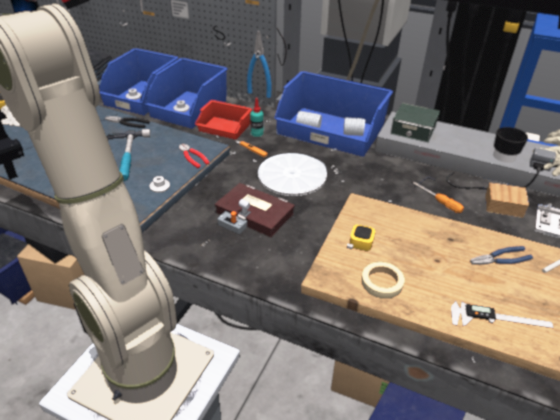

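View pics/top0.png

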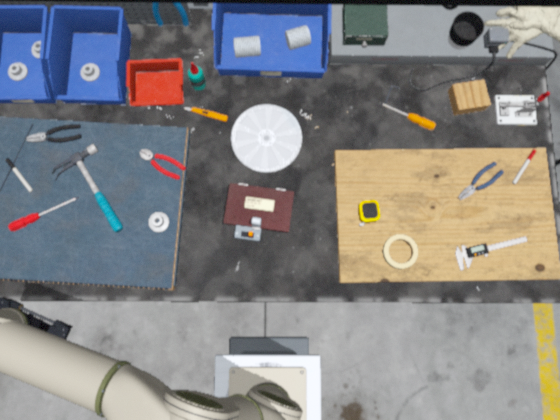

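The scene view shows the dark red case at about (255,208), with the orange post at (234,216). In the top view the case is at (260,208), the knob at (256,220) and the catch at (250,234). The tape measure and masking tape are well off to the right.

```bash
python3 - <<'E'
from h import *
C={n:dict(np.load(n+"0.npz")) for n in("scene","top")}
for n,(x0,x1,y0,y1) in dict(scene=(205,305,175,245),top=(215,305,175,250)).items():
    c=C[n]; P=cloud(c); I=c["pixels"]; hsv=cv2.cvtColor(I,cv2.COLOR_RGB2HSV)
    roi=np.zeros(I.shape[:2],bool); roi[y0:y1,x0:x1]=1
    H,S,V=[hsv[...,i].astype(int) for i in range(3)]
    red=roi&((H<8)|(H>168))&(S>90)&(V<140); org=roi&(H>3)&(H<20)&(S>140)&(V>140)
    kn=roi&(P[...,2]>.06)&(P[...,2]<.1)&(S<70)
    for k,m in(("red",red),("org",org),("knob",kn)):
        q=P[m]; v,u=np.nonzero(m)
        print(n,k,m.sum(),"px",u.mean().round(1),v.mean().round(1),u.min(),u.max(),v.min(),v.max(),"med",np.median(q,0).round(4),"lo",np.percentile(q,3,axis=0).round(4),"hi",np.percentile(q,97,axis=0).round(4))
    m=red&(P[...,2]>.03)&(P[...,2]<.05); m=cv2.morphologyEx(m.astype(np.uint8),cv2.MORPH_CLOSE,np.ones((9,9)))
    cs=max(cv2.findContours(m,0,1)[0],key=cv2.contourArea)[:,0]
    w=np.array([ray(c,u,v,.038)[:2] for u,v in cs],np.float32)*1000
    rr=cv2.minAreaRect(w); print("rect",rr)
    big=cv2.resize(I[y0-5:y1+5,x0-5:x1+5],None,fx=5,fy=5,interpolation=cv2.INTER_CUBIC); cv2.imwrite(f"pics/{n}_z.png",big[:,:,::-1])
E
```

```text
scene red 838 px 256.9 215.6 217 292 193 234 med [ 0.5547 -0.0153  0.0371] lo [ 0.523  -0.0741  0.0115] hi [0.6265 0.1188 0.0424]
scene org 40 px 233.5 214.9 231 236 211 221 med [0.5118 0.0519 0.0527] lo [0.503  0.0488 0.0347] hi [0.5464 0.0731 0.0627]
scene knob 76 px 243.8 204.2 239 249 200 209 med [0.5431 0.0339 0.0785] lo [0.5347 0.0239 0.063 ] hi [0.5552 0.05   0.0856]
rect ((584.0518798828125, -21.004840850830078), (106.83451080322266, 129.8816375732422), 81.94454193115234)
top red 498 px 257.4 215.3 227 288 191 230 med [0.5703 0.0297 0.0379] lo [ 0.5325 -0.0458  0.0309] hi [0.6364 0.1162 0.0441]
top org 15 px 250.0 234.0 248 252 232 236 med [0.5113 0.0551 0.0576] lo [0.5037 0.0492 0.0267] hi [0.5172 0.063  0.0643]
top knob 62 px 256.0 221.2 252 260 218 225 med [0.5454 0.0369 0.081 ] lo [0.5368 0.0249 0.0728] hi [0.5561 0.0489 0.0877]
rect ((578.0208740234375, 34.04697036743164), (104.5519027709961, 190.30630493164062), 0.3688995838165283)
```

View pics/top_z.png

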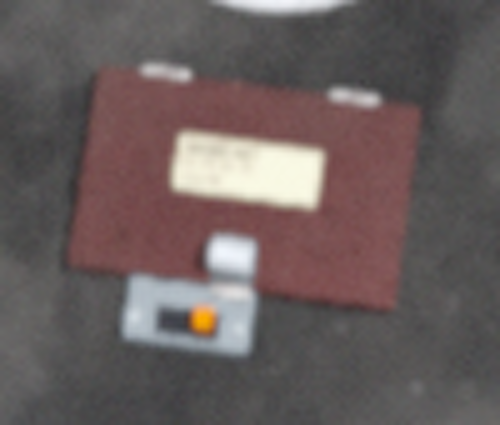

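View pics/scene_z.png

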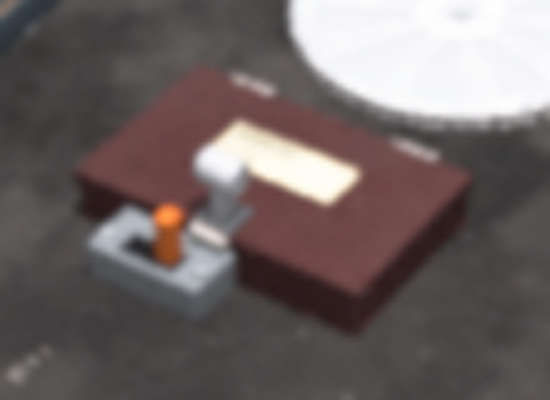

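```bash
cat >> h.py <<'E'
def goal(p,yaw,pitch=0):
    "tool down, tool y along case y (yaw), print move row from the present pose (from measured)"
    s=r.read_state(); R0=R.from_quat(s["eef_rot"]); 
    Rg=R.from_euler('z',yaw)*R.from_quat([0,1,0,0])
    d=R0.inv().apply(np.array(p)-s["ee_pos"])*1000; print("rot",(R0.inv()*Rg).as_rotvec().round(4),"mm",d.round(1))
E
python3 - <<'E'
from h import *
C={n:dict(np.load(n+"0.npz")) for n in("scene","top")}
def corners(n,pts,x0,y0,h=.038): return np.array([ray(C[n],x0+a/5-.4,y0+b/5-.4,h)[:2] for a,b in pts])
T=corners("top",[(98,67),(70,267),(420,105),(396,308)],210,170)
S=corners("scene",[(195,68),(77,175),(472,178),(355,297)],200,170)
for Q in(T,S):
    TL,BL,TR,BR=Q; a=(TL-TR)+(BL-BR); b=(TL-BL)+(TR-BR)
    print(Q.round(4).tolist(),"yaw",np.arctan2(-a[0],a[1]),np.arctan2(b[1],b[0]),"size",np.linalg.norm(a)/2,np.linalg.norm(b)/2,"ctr",Q.mean(0))
for n,(a,b,x0,y0) in dict(top=(232,255,210,170),scene=(221,165,200,170)).items():print(n,ray(C[n],x0+a/5-.4,y0+b/5-.4,.077))
# two-ray intersection for knob roller centre and post top
def tri(pt,ps):
    A=[];B=[]
    for n,(a,b) in(("top",(210+pt[0]/5-.4,170+pt[1]/5-.4)),("scene",(200+ps[0]/5-.4,170+ps[1]/5-.4))):
        c=C[n];d=c["R"]@np.array([(a-c["cx"])/c["f"],(b-c["cy"])/c["f"],1]);d/=np.linalg.norm(d);M=np.eye(3)-np.outer(d,d);A.append(M);B.append(M@c["position"])
    return np.linalg.solve(sum(A),sum(B))
print("knob",tri((232,255),(221,165)),"post top",tri((203,319),(170,214)))
goal([.515,.035,.25],-.12)
E
```

```text
[[0.6747, 0.124], [0.547, 0.1384], [0.6516, -0.0784], [0.5226, -0.0634]] yaw -0.11683994895415784 -0.11413580708039332 size 0.20348605378176945 0.1291918532441292 ctr [0.59898413 0.03017395]
[[0.6733, 0.1234], [0.5468, 0.1356], [0.6481, -0.0795], [0.52, -0.0626]] yaw -0.12894895648737056 -0.11382960033798671 size 0.2021601021984241 0.12811818010098694 ctr [0.59704463 0.02922607]
top [0.54816807 0.03706972 0.077     ]
scene [0.55039751 0.03833597 0.077     ]
knob [0.54777651 0.03694172 0.07935701] post top [0.51196221 0.05330697 0.06309457]
rot [-1.300e-03 -1.000e-04 -2.738e-01] mm [-462.1 -394.8  -27.6]
```

>>> apply_moves([
  [0,0,-0.27,-462,-395,-28,1],
  [0,0,-0.27,-462,-395,-28,1],
  [0,0,-0.27,-462,-395,-28,1],
  [0,0,-0.27,-462,-395,-28,1],
  [0,0,-0.27,-462,-395,-28,1],
  [0,0,-0.27,-462,-395,-28,1],
  [0,0,-0.27,-462,-395,-28,1],
  [0,0,-0.27,-462,-395,-28,1],
  [0,0,-0.27,-462,-395,-28,1],
  [0,0,-0.27,-462,-395,-28,1],
  [0,0,-0.27,-462,-395,-28,1],
  [0,0,-0.27,-462,-395,-28,1],
  [0,0,-0.27,-462,-395,-28,1],
  [0,0,-0.27,-462,-395,-28,1],
  [0,0,-0.27,-462,-395,-28,1],
  [0,0,-0.27,-462,-395,-28,1],
  [0,0,-0.27,-462,-395,-28,1],
  [0,0,-0.27,-462,-395,-28,1],
  [0,0,-0.27,-462,-395,-28,1],
  [0,0,-0.27,-462,-395,-28,1],
])

```text
time: 1.77
ee_pos: [0.5145, 0.0364, 0.2504]
eef_rot: [0.061, 0.998, 0.0, -0.0]
ft_force: [-0.7, -0.3, -0.2]
width: 0.087
grip_force: 0.0
```

```bash
python3 - <<'E'
from h import *
s=r.read_state(); print({k:np.round(s[k],3) for k in("time","joint_positions","ee_pos","eef_rot","ft_force")})
c=cam("wrist"); save(c,"w1.png"); np.savez("w1.npz",**c); print(c["position"],c["R"].round(3).tolist(),c["f"])
E
```

```text
{'time': np.float64(1.767), 'joint_positions': array([-0.539,  0.066,  0.401,  1.724, -0.027,  1.357,  1.316]), 'ee_pos': array([0.514, 0.036, 0.25 ]), 'eef_rot': array([ 0.061,  0.998,  0.   , -0.   ]), 'ft_force': array([-0.668, -0.324, -0.177])}
[0.44039476 0.04419777 0.4130084 ] [[0.12, 0.955, 0.27], [0.993, -0.115, -0.032], [0.001, 0.272, -0.962]] 360.41250196118295
```

View pics/w1.png

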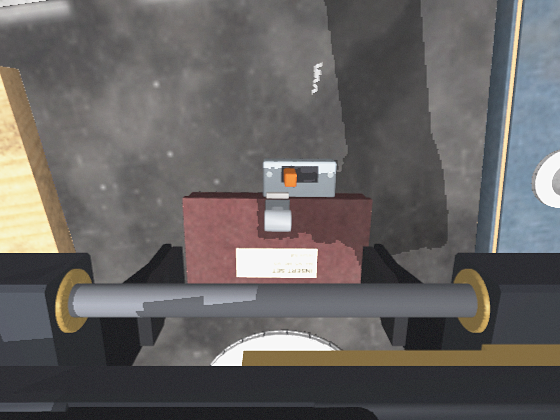

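The wrist view shows the case square to the tool, the knob at (278,217), the orange post at (291,177) at the left end of its slot, and the lid's front edge at row 195.

```bash
python3 - <<'E'
from h import *
c=dict(np.load("w1.npz")); P=cloud(c); I=c["pixels"]; hsv=cv2.cvtColor(I,cv2.COLOR_RGB2HSV).astype(int); H,S,V=[hsv[...,i] for i in range(3)]
v,u=np.indices(V.shape); near=(u>255)&(u<345)&(v>150)&(v<245)
yaw=-.118; ex=np.array([np.cos(yaw),np.sin(yaw)]); ey=np.array([-ex[1],ex[0]]); K=np.array([.548,.037])
for k,m in(("knob",near&(P[...,2]>.062)&(P[...,2]<.1)),("orange",near&(H>3)&(H<20)&(S>140)&(V>120)),("posttop",near&(H>3)&(H<20)&(S>140)&(V>120)&(P[...,2]>.056)),("tab/house",near&(S<60)&(P[...,2]>.02)&(P[...,2]<.035))):
    q=P[m]; L=np.c_[(q[:,:2]-K)@ex,(q[:,:2]-K)@ey,q[:,2]]
    print(k,m.sum(),"px",u[m].mean().round(1),v[m].mean().round(1),"lo/med/hi along case xyz rel knob guess",np.percentile(L,[2,50,98],axis=0).round(4).tolist())
red=((H<8)|(H>168))&(S>70)&(V<160)&(v>185)&(v<260)&(u>170)&(u<385)
e=[]
for uu in range(190,260,4):
    col=np.nonzero(red[:,uu]&(P[:,uu,2]>.034))[0]
    if len(col): e.append(P[col[0],uu])
e=np.array(e); print("front edge fit yaw",np.arctan2(-np.polyfit(e[:,1],e[:,0],1)[0],1), "edge x rel knob",np.median((e[:,:2]-K)@ex),np.median(e[:,2]))
# two-view triangulation of knob centre and post top between wrist and top/scene
def seg(c,u,v): d=c["R"]@np.array([(u-c["cx"])/c["f"],(v-c["cy"])/c["f"],1]);d/=np.linalg.norm(d);M=np.eye(3)-np.outer(d,d);return M,M@c["position"]
t=dict(np.load("top0.npz")); s=dict(np.load("scene0.npz"))
for n,w,a,b in(("knob",(278,217),(256,220.6),(243.8,202.6)),("post top",(291,174),(250.2,233.4),(233.6,212.4))):
    for o,(cc,p) in dict(top=(t,a),scene=(s,b)).items():
        A,B=seg(c,*w);A2,B2=seg(cc,*p); print(n,o,np.linalg.solve(A+A2,B+B2).round(4))
goal([.548,.037,.11],-.118)
E
```

```text
knob 610 px 278.4 218.6 lo/med/hi along case xyz rel knob guess [[-0.0378, -0.0124, 0.0624], [-0.0031, 0.0003, 0.0824], [0.0096, 0.014, 0.0853]]
orange 221 px 289.7 177.1 lo/med/hi along case xyz rel knob guess [[-0.0447, 0.0068, 0.0307], [-0.0405, 0.0123, 0.0609], [-0.0316, 0.0183, 0.0629]]
posttop 161 px 290.3 179.3 lo/med/hi along case xyz rel knob guess [[-0.0444, 0.0073, 0.059], [-0.0385, 0.0123, 0.0612], [-0.0315, 0.0183, 0.0631]]
tab/house 2292 px 300.9 178.0 lo/med/hi along case xyz rel knob guess [[-0.0511, -0.0143, 0.0238], [-0.0329, 0.0291, 0.0265], [-0.0127, 0.0625, 0.0291]]
front edge fit yaw -0.12549647378603976 edge x rel knob -0.013772211231002637 0.03610021467377367
knob top [0.5534 0.0376 0.0472]
knob scene [0.5437 0.0365 0.0818]
post top top [ 0.5338  0.0604 -0.0846]
post top scene [0.5072 0.0524 0.0666]
rot [ 0.0003 -0.0001 -0.0039] mm [-33.1   4.8 140.5]
```

>>> apply_moves([
  [0,0,0,-20,3,30,1],
  [0,0,0,-33,5,60,1],
  [0,0,0,-33,5,90,1],
  [0,0,0,-33,5,120,1],
  [0,0,0,-33,5,145,1],
  [0,0,0,-33,5,165,1],
  [0,0,0,-33,5,180,1],
  [0,0,0,-33,5,190,1],
  [0,0,0,-33,5,196,1],
  [0,0,0,-33,5,196,1],
  [0,0,0,-33,5,196,1],
  [0,0,0,-33,5,196,0.2],
  [0,0,0,-33,5,196,-0.2],
  [0,0,0,-33,5,196,-0.5],
  [0,0,0,-33,5,196,-1],
  [0,0,0,-33,5,196,-1],
  [0,0,0,-33,5,196,-1],
  [0,0,0,-33,5,196,-1],
], force=25)

```text
time: 3.32
ee_pos: [0.5483, 0.0361, 0.0546]
eef_rot: [0.062, 0.998, 0.0, 0.0]
ft_force: [-0.1, -0.6, 0.4]
width: 0.0481
grip_force: 0.0
```

```bash
python3 - <<'E'
from h import *
s=r.read_state(); print({k:np.round(s[k],4) for k in("time","ee_pos","eef_rot","ft_force","torque","width","grip_force")})
c=cam("scene"); I=c["pixels"][160:260,190:320]; cv2.imwrite("pics/s2.png",cv2.resize(I,None,fx=5,fy=5,interpolation=cv2.INTER_CUBIC)[:,:,::-1])
E
```

```text
{'time': np.float64(3.3167), 'ee_pos': array([0.5483, 0.0361, 0.0546]), 'eef_rot': array([6.190e-02, 9.981e-01, 1.000e-04, 0.000e+00]), 'ft_force': array([-0.1438, -0.5641,  0.4375]), 'torque': array([-0.0125, -0.0099, -0.0302]), 'width': np.float64(0.0481), 'grip_force': np.float64(0.0)}
```

View pics/s2.png

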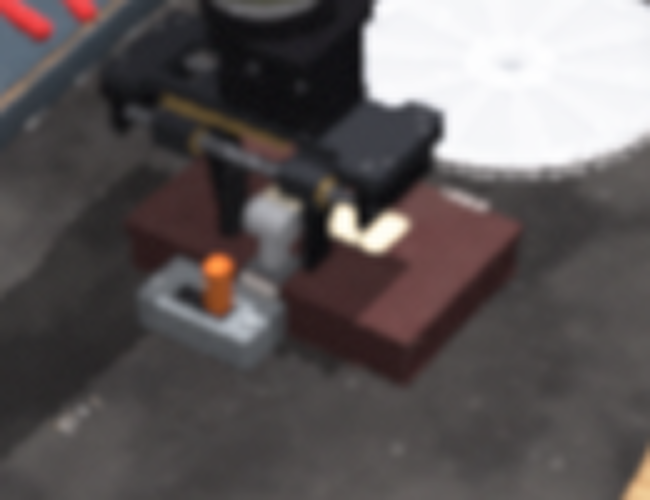

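The fingers stand on either side of the knob, clear of the post, and are still closing. I'll let them finish.

>>> apply_moves([
  [0,0,0,0,1,0,-1],
  [0,0,0,0,1,0,-1],
  [0,0,0,0,1,0,-1],
  [0,0,0,0,1,0,-1],
  [0,0,0,0,1,0,-1],
  [0,0,0,0,1,0,-1],
  [0,0,0,0,1,0,-1],
  [0,0,0,0,1,0,-1],
  [0,0,0,0,1,0,-1],
  [0,0,0,0,1,0,-1],
], force=25)

```text
time: 4.2
ee_pos: [0.5484, 0.0374, 0.0545]
eef_rot: [0.062, 0.998, 0.0, 0.0]
ft_force: [1.0, 3.7, -1.8]
width: 0.0258
grip_force: 25.0
```

Gripped: the width is 26 mm, the knob's length. Now the tug.

>>> apply_moves([
  [0,0,0,0,0,-2,-1],
  [0,0,0,0,0,-4,-1],
  [0,0,0,0,0,-6,-1],
  [0,0,0,-0.5,0,-8,-1],
  [0,0,0,-0.5,0,-10,-1],
  [0,0,0,-0.5,0,-11,-1],
  [0,0,0,-0.5,0,-11,-1],
  [0,0,0,-0.5,0,-11,-1],
])

```text
time: 4.87
ee_pos: [0.5516, 0.037, 0.0663]
eef_rot: [0.062, 0.998, 0.0, 0.003]
ft_force: [12.3, 3.0, -8.2]
width: 0.0259
grip_force: 25.0
```

The lid followed its arc with little downward force. I'll go a bit further along the arc to tell free from caught.

>>> apply_moves([
  [0,0,0,-3,0,0,-1],
  [0,0,0,-4,0,-2,-1],
  [0,0,0,-6,0,-4,-1],
  [0,0,0,-7,0,-6,-1],
  [0,0,0,-8,0,-9,-1],
  [0,0,0,-8,0,-9,-1],
  [0,0,0,-8,0,-9,-1],
])

```text
time: 5.45
ee_pos: [0.5553, 0.0365, 0.0739]
eef_rot: [0.062, 0.998, 0.0, -0.002]
ft_force: [-4.5, 4.4, -1.2]
width: 0.0255
grip_force: 25.0
```

```bash
python3 - <<'E'
from h import *
s=r.read_state(); print({k:np.round(s[k],4) for k in("time","ee_pos","eef_rot","ft_force","torque","width","grip_force")})
c=cam("scene"); I=c["pixels"][160:260,190:320]; cv2.imwrite("pics/s3.png",cv2.resize(I,None,fx=5,fy=5,interpolation=cv2.INTER_CUBIC)[:,:,::-1])
E
```

```text
{'time': np.float64(5.45), 'ee_pos': array([0.5553, 0.0365, 0.0739]), 'eef_rot': array([ 6.160e-02,  9.981e-01,  2.000e-04, -1.700e-03]), 'ft_force': array([-4.5289,  4.3994, -1.208 ]), 'torque': array([ 0.9851,  1.0221, -0.1306]), 'width': np.float64(0.0255), 'grip_force': np.float64(25.0001)}
```

View pics/s3.png

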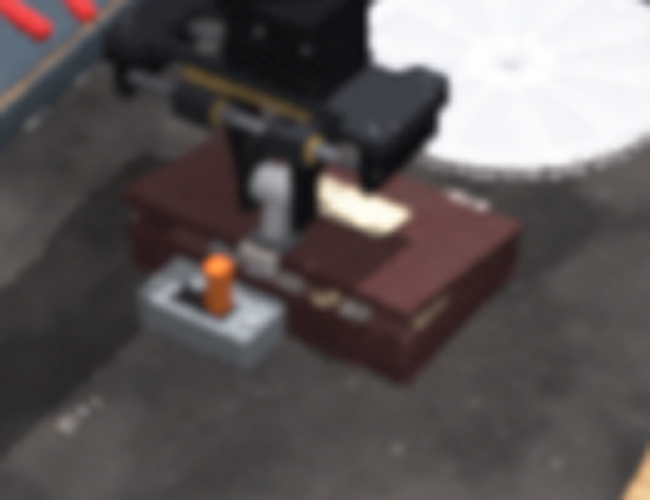

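The lid's front edge has clearly lifted, with a gap along the front at about (320,297), well past the 7 mm stop and with little force. It is free, so the catch stays untouched. I'll continue along the arc.

>>> apply_moves([
  [0,0,0,-2.6,0,-4.6,-1],
  [0,0,0,-5.3,0,-9.2,-1],
  [0,0,0,-8.3,0,-13.6,-1],
  [0,0,0,-11.4,0,-17.9,-1],
  [0,0,0,-14.8,0,-22,-1],
  [0,0,0,-18.3,0,-26,-1],
  [0,0,0,-22,0,-29.8,-1],
  [0,0,0,-25.8,0,-33.5,-1],
  [0,0,0,-29.8,0,-37,-1],
  [0,0,0,-34,0,-40.3,-1],
  [0,0,0,-34,0,-40.3,-1],
  [0,0,0,-34,0,-40.3,-1],
])

```text
time: 6.5
ee_pos: [0.5896, 0.032, 0.1147]
eef_rot: [0.062, 0.998, 0.0, -0.001]
ft_force: [-4.6, 3.8, 3.1]
width: 0.026
grip_force: 25.0
```

>>> apply_moves([
  [0,0,0,-4.3,0,-3.1,-1],
  [0,0,0,-8.7,0,-6.1,-1],
  [0,0,0,-13.3,0,-8.8,-1],
  [0,0,0,-17.9,0,-11.3,-1],
  [0,0,0,-22.7,0,-13.6,-1],
  [0,0,0,-27.6,0,-15.8,-1],
  [0,0,0,-32.6,0,-17.7,-1],
  [0,0,0,-37.6,0,-19.4,-1],
  [0,0,0,-42.7,0,-20.8,-1],
  [0,0,0,-47.9,0,-22.1,-1],
  [0,0,0,-47.9,0,-22.1,-1],
  [0,0,0,-47.9,0,-22.1,-1],
  [0,0,0,-47.9,0,-22.1,-1],
])

```text
time: 7.58
ee_pos: [0.6383, 0.0257, 0.137]
eef_rot: [0.062, 0.998, -0.0, 0.0]
ft_force: [-1.4, 1.2, 0.1]
width: 0.0256
grip_force: 25.0
```

```bash
python3 - <<'E'
from h import *
s=r.read_state(); print({k:np.round(s[k],4) for k in("time","ee_pos","eef_rot","ft_force","torque","width","grip_force","joint_vel")})
c=cam("scene"); I=c["pixels"][140:260,180:330]; cv2.imwrite("pics/s4.png",cv2.resize(I,None,fx=5,fy=5,interpolation=cv2.INTER_CUBIC)[:,:,::-1])
# lid angle from depth: dark points of the lid's underside facing the robot
P=cloud(c).reshape(-1,3); yaw=-.118; ex=np.array([np.cos(yaw),np.sin(yaw)]); ey=np.array([-ex[1],ex[0]])
d=P[:,:2]-[.548,.037]; a,b=d@ex,d@ey
for side in((-.09,-.07),(-.07,-.05),(.05,.07)):
    m=(b>side[0])&(b<side[1])&(a>.03)&(a<.115)&(P[:,2]>.05)&(P[:,2]<.17)
    if m.sum()>10: k=np.polyfit(P[m,2],a[m],1); print(side,m.sum(),"angle",np.degrees(np.arctan2(1,-k[0]))%180,(a[m].min(),a[m].max()),P[m,2].max())
dx=((s["ee_pos"][:2]-[.548,.037])@ex); dz=s["ee_pos"][2]-.0545
print("angle by knob",np.degrees(np.arctan2(.037+dz,.116-dx))-17.7, dx,dz)
E
```

```text
{'time': np.float64(7.5833), 'ee_pos': array([0.6383, 0.0257, 0.137 ]), 'eef_rot': array([ 6.190e-02,  9.981e-01, -0.000e+00,  3.000e-04]), 'ft_force': array([-1.4443,  1.1725,  0.0585]), 'torque': array([ 0.4223,  0.2787, -0.0873]), 'width': np.float64(0.0256), 'grip_force': np.float64(25.0), 'joint_vel': array([-0.0022, -0.0037,  0.0018,  0.005 ,  0.0018, -0.0003, -0.0017])}
(-0.09, -0.07) 73 angle 57.74316254285196 (np.float64(0.04162270957207844), np.float64(0.10834513031119969)) 0.15228266912327204
(-0.07, -0.05) 76 angle 57.584787050235846 (np.float64(0.041422969375611754), np.float64(0.10761472265885838)) 0.14986797083638248
(0.05, 0.07) 57 angle 58.01712470485551 (np.float64(0.04291824293427276), np.float64(0.10809013106706716)) 0.15127191701539022
angle by knob 60.49528275198044 0.09102571911266058 0.0824959904749191
```

View pics/s4.png

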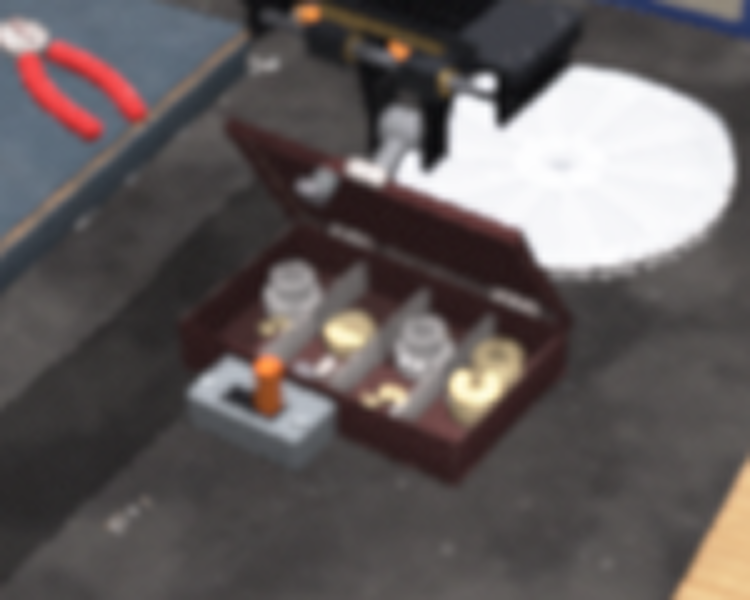

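The lid is open at about 58–60°, with the knob at (400,125) still pinched between the fingers. The catch post at (268,385) is where it started. Everything is still, so I'm handing in.

```bash
python3 -c "
from bench import r
print(r.close_job())"
```

```text
the job is handed in; nothing more can be done
None
```

The tug showed the lid was not caught, so I left the catch alone, raised the lid by the knob to about 60° (58–60° measured), and handed in the job while still holding it there.

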